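Set up the two-tier counter display

ROBOT

A 6-joint arm with a two-finger parallel gripper is mounted at the origin on the work surface. World frame = base frame: x ahead of the robot, y to its left, z up, the work surface at z = 0. Lengths are in m, angles in degrees, forces in N, time in s.
With the tool pointing down it reaches from about 0.375 to 0.9 m from the base axis. Payload 3.1 kg.
Tool frame: the origin (TCP) lies on the centre line of the jaws, within the pads' length; the fingertips stand 25 mm ahead of it and the grasp point (between the pads) lies 6 mm ahead of it; y points along the fingers, x is the direction in which the jaws open and shut, and the axes are right-handed (so a half turn about y gives the same grasp; the last joint's range is limited). The gripper opens to 87 mm and grips with 3 to 60 N. Pads are 19 mm wide; open, the fingers measure 117 mm over their backs; the gripper's body (75 mm by 190 mm) begins 51 mm behind the grasp point.
Start: joints at [-77.034, 30.224, 82.088, -0, 67.689, -10.227], TCP at [0.246, -0.574, 0.248] pointing down, gripper open.
Joint ranges: [-176.69, 176.69], [-43.24, 126.21], [12.49, 139.97], [-82, 262], [0, 151.66], [-163.58, 163.58]. Speed limits (degrees/s): [159.86, 159.86, 180, 180, 180, 180].

INTERFACE

Orientations are given as a 3x3 rotation matrix whose columns are the frame's x, y, z axes.
In Python, from rig import * gives the robot as it stands.
- The arm moves only by the tool play_rows, never from a script. Its argument "commands" is a list of rows, each a list of 2 entries, a list of its own where there are three numbers: the shift along the world's x, y, z in m, then the turn, a rotation vector about the world's x, y, z in rad. A call has 1 to 10 rows; each row is the pose to reach, as a shift and turn from the pose commanded when the call began; what a row does not reach only later rows make up. A row lasts 1/8 s, in which the tool goes at most 62.5 mm and 10.7 degrees, less where a joint would pass 70% of its speed; a pose out of reach is approached as far as the arm can. A call with a gripper value outside its range is refused whole. "gripper" is the finger opening in m, from 0 to 0.087, set as the call begins (left out, the last holds). The fingers move at their own pace and stop on an object; the grip force is fixed at half the most. Time passes only in rows, so rows that repeat a pose let the fingers close. It gives the time, the measured TCP pose, the force and the opening at its end, in the units of the state.
- read_state(): the state, without advancing time (a new reading comes with each control period).
- capture(name): name is "side" or "top"; returns a dict with "frame" (384x512x3 uint8, red, green, blue), "depth" (384x512 float32, m along the optical axis (not along the pixel's ray), 0 where there is no reading), "mtx" (3x3 intrinsics, pixels), "dist_coeffs" ([k1, k2, p1, p2, k3] as OpenCV has them; the pictures are not rectified), "cam_to_world" (4x4, takes a point from camera to world coordinates). Camera axes: x right, y down, z forward; pixel columns grow to the right and rows downward; lengths in m; the calibration is good to about 2 mm. A picture is of the moment at which its call begins.
- hand_in(): hands the job in, once; it reports no verdict.
The state is a dict: "time_s": time; "joint_positions": joint angles; "qvel": joint speeds; "tau": joint torques, N m; "position": TCP position; "tcp_rot": TCP orientation; "force": force on the tool from outside, world axes, zero at the start; "moment": the same for the moment, N m; "opening": opening from 0.0 (shut) to 1.0 (fully open).
Only numpy, scipy, OpenCV 4.12 (cv2) and the standard library are available. Lean on these libraries where they do the work, as an engineer would, in place of code of your own. Each camera call takes 0.05 s, during which the arm holds its last target. There are 200 camera calls.

TASK

Set up the two-tier display on the café counter: lower the larger tray (low handle) over the four posts of the stand until it is fully home, stand every squat glass jar on it, then lower the smaller tray (high handle) over the posts until it is fully home above them, and stand every tall glass jar on that one. The glass is thin, so grip the jars lightly (no more than 50 N) and set them down softly, upright and inside the tray rims; leave the cup, mug and tamper where they are.

Things in the scene. Friction and masses are not known exactly. Their poses are not given: they have to be found in the camera images.
- stand: fixed display stand: dark wooden slab 190 (x) x 220 (y) x 16 mm, four steel posts at x +-78, y +-90 mm. Each post is stepped: 18 mm thick to 30 mm above the counter (shoulder for the lower tray), 12 mm to 98 mm (shoulder for the upper tray), 8 mm to 114 mm, cone to the tip at 122 mm. Origin: centre of the slab's underside, on the counter, z up; alike after a half turn.
- tray_low: larger wooden tray, low handle, 280-460 g: plate 200 (x) x 230 (y) x 6 mm, rim 4 mm thick to 14 mm above the underside; corner holes 15 mm wide at x +-78, y +-90 mm. Handle: dark steel bar at the centre, 74 (x) x 14 (y) x 16 mm, its middle 48 mm above the underside, on legs at x +-32 mm. Origin: centre of the underside, z up; alike after a half turn. Home: origin 30 mm above the stand's.
- tray_up: smaller wooden tray, high handle, 280-460 g: plate 184 (x) x 208 (y) x 6 mm, rim 4 mm thick to 14 mm above the underside; corner holes 11 mm wide at x +-78, y +-90 mm. Handle: dark steel bar at the centre, 74 (x) x 14 (y) x 16 mm, its middle 84 mm above the underside, on legs at x +-32 mm. Origin: centre of the underside, z up; alike after a half turn. Home: origin 98 mm above the stand's.
- jar1: squat clear glass jar with flat steel lid: upright cylinder, 46 mm diameter, 56 mm tall with lid, 110 g; the thin glass breaks if a finger presses over 60 N. Origin at the centre of its underside, z along its axis. Starts upright on the counter; one of 2 or 3 such jars (None if absent).
- jar2: squat clear glass jar with flat steel lid: upright cylinder, 46 mm diameter, 56 mm tall with lid, 110 g; the thin glass breaks if a finger presses over 60 N. Origin at the centre of its underside, z along its axis. Starts upright on the counter; one of 2 or 3 such jars (None if absent).
- jar3: squat clear glass jar with flat steel lid: upright cylinder, 46 mm diameter, 56 mm tall with lid, 110 g; the thin glass breaks if a finger presses over 60 N. Origin at the centre of its underside, z along its axis. Starts upright on the counter; one of 2 or 3 such jars (None if absent).
- tall1: tall clear glass jar with flat steel lid: upright cylinder, 48 mm diameter, 110 mm tall with lid, 170 g; the thin glass breaks if a finger presses over 60 N. Too tall to fit between the tiers. Origin at the centre of its underside, z along its axis. Starts upright on the counter; one of 2 or 3 such jars (None if absent).
- tall2: tall clear glass jar with flat steel lid: upright cylinder, 48 mm diameter, 110 mm tall with lid, 170 g; the thin glass breaks if a finger presses over 60 N. Too tall to fit between the tiers. Origin at the centre of its underside, z along its axis. Starts upright on the counter; one of 2 or 3 such jars (None if absent).
- tall3: tall clear glass jar with flat steel lid: upright cylinder, 48 mm diameter, 110 mm tall with lid, 170 g; the thin glass breaks if a finger presses over 60 N. Too tall to fit between the tiers. Origin at the centre of its underside, z along its axis. Starts upright on the counter; one of 2 or 3 such jars (None if absent).
- cup: bystander: open white cup without a handle, 70 mm in diameter, 60 mm tall, standing among the jars; origin at the centre of its underside.
- mug: bystander: white mug with a handle, 66 mm in diameter, 80 mm tall, at the far right of the jars; origin at the centre of its underside.
- tamper: bystander: steel coffee tamper, 56 mm in diameter, 90 mm tall, at the far left of the jars; origin at the centre of its underside.
Things that resemble listed ones, but are neither listed nor needed, are in the scene too. Leave any green look-alike of the jar1 alone.

How it is judged:
By the outcome, as a careful person would: the job done as asked, in the order asked, and still so for the second after the job is handed in, with the robot touching nothing.
Of jar1, jar2, jar3 only 2 to 3 are there at a start; the rules pass over those that are not, and their reading is None.
Of tall1, tall2, tall3 only 2 to 3 are there at a start; the rules pass over those that are not, and their reading is None.
At some moment in a run one of tray_low, tray_up may be knocked a few centimetres aside while the robot is not near it.
It also fails if it takes over 210 s, if anything falls off the work surface, if the arm or the gripper's body presses on something with over 40 N, if the wrist force passes 120 N, or if a joint passes its speed limit or range.

## Working session

There is one attempt and no reset: what is moved stays moved. The work goes in short steps, Python scripts to look and compute and a tool call to move; the robot and the scene stay as the last step left them, time stands still between calls to the robot, and variables do not carry over. Pictures are saved under pics/ and viewed, about 12 in all and at most 16, crops included, and the job is handed in when it is done.

Besides the shell and the picture viewer there is one more tool, called after "Call:" by a JSON object that holds its "api" and its "payload", one argument or row to a line. play_rows: Moves the arm, as the interface text tells. Its arguments: {"type":"object","properties":{"commands":{"type":"array"},"gripper":{"type":"number"}},"required":["commands"]}

```bash
mkdir -p pics; ls; cat > h.py <<'E'
from rig import *
import numpy as np, cv2
def snap(n,tag):
    c=capture(n); cv2.imwrite(f'pics/{tag}.png',c['frame'][:,:,::-1]); np.savez(f'pics/{tag}.npz',**c); return c
def cloud(c):
    h,w=c['depth'].shape
    u,v=np.meshgrid(np.arange(w,dtype=np.float32),np.arange(h,dtype=np.float32))
    p=cv2.undistortPoints(np.stack([u,v],-1).reshape(-1,1,2),c['mtx'],c['dist_coeffs']).reshape(h,w,2)
    d=c['depth'][...,None]
    P=np.concatenate([p*d,d],-1)@c['cam_to_world'][:3,:3].T+c['cam_to_world'][:3,3]
    P[c['depth']==0]=np.nan
    return P
def ray(c,uv,z):
    p=cv2.undistortPoints(np.array(uv,np.float32).reshape(-1,1,2),c['mtx'],c['dist_coeffs']).reshape(-1,2)
    d=np.c_[p,np.ones(len(p))]@c['cam_to_world'][:3,:3].T; o=c['cam_to_world'][:3,3]
    return o+d*((z-o[2])/d[:,2])[:,None]
E
python3 - <<'E'
from h import *
a=snap('top','t0');b=snap('side','s0')
for c in(a,b): print(c['mtx'],c['cam_to_world'].round(3).tolist(),c['dist_coeffs'])
s=read_state();print(s)
big=np.vstack([cv2.resize(a['frame'],(800,600))])
cv2.imwrite('pics/t0b.png',big[:,:,::-1]);cv2.imwrite('pics/s0b.png',cv2.resize(b['frame'],(800,600))[:,:,::-1])
E
```

```text
pics
[[364.57147529   0.         255.13435605]
 [  0.         364.57147529 190.99518049]
 [  0.           0.           1.        ]] [[0.015, -0.994, 0.104, 0.476], [-1.0, -0.017, -0.019, -0.001], [0.021, -0.104, -0.994, 1.03], [0.0, 0.0, 0.0, 1.0]] [-0.11727073  0.          0.          0.          0.        ]
[[446.97378779   0.         255.78313605]
 [  0.         446.97378779 189.67587284]
 [  0.           0.           1.        ]] [[-0.992, -0.057, 0.109, 0.426], [-0.121, 0.602, -0.789, 0.99], [-0.021, -0.796, -0.605, 0.822], [0.0, 0.0, 0.0, 1.0]] [-0.08664685  0.          0.          0.          0.        ]
{'time_s': 0.1, 'joint_positions': array([-7.70347410e+01,  3.02731640e+01,  8.21494573e+01, -5.67250159e-04,
        6.76897778e+01, -1.02278179e+01]), 'qvel': array([-0.06221978, -0.04174845, -0.13933935, -0.01224085, -0.00497949,
        0.02343307]), 'tau': array([-3.00811444e-04, -4.40985131e+01, -1.77150679e+01,  6.34901016e-02,
        5.33607462e-02, -4.41808868e-05]), 'position': array([ 0.24602317, -0.57387046,  0.24667225]), 'tcp_rot': array([[ 3.93833875e-01, -4.49060626e-04,  9.19181526e-01],
       [-9.19179604e-01,  1.90966635e-03,  3.93833985e-01],
       [-1.93218536e-03, -9.99998076e-01,  3.39323930e-04]]), 'force': array([-0.36108752,  0.21199671, -0.43346772]), 'moment': array([-0.03246099, -0.08704043, -0.01829242]), 'opening': 0.9986574044165232}
```

View pics/t0b.png

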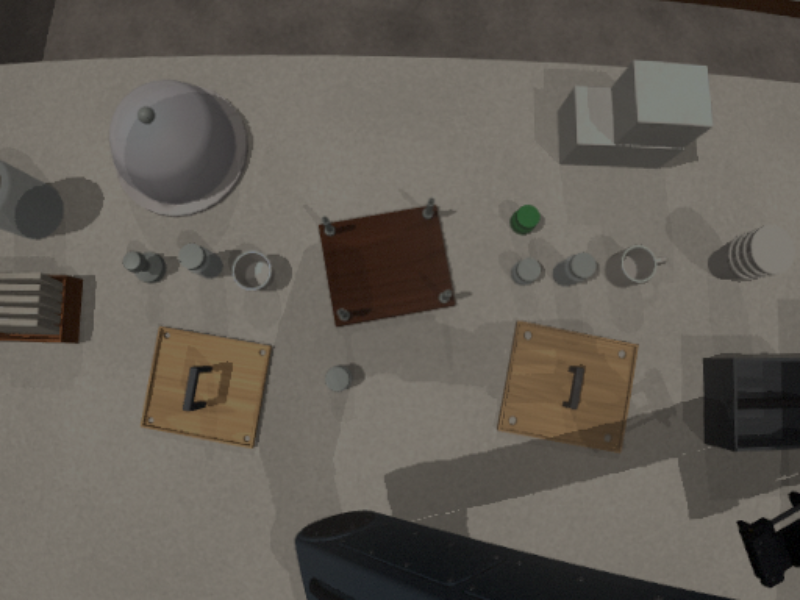

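View pics/s0b.png

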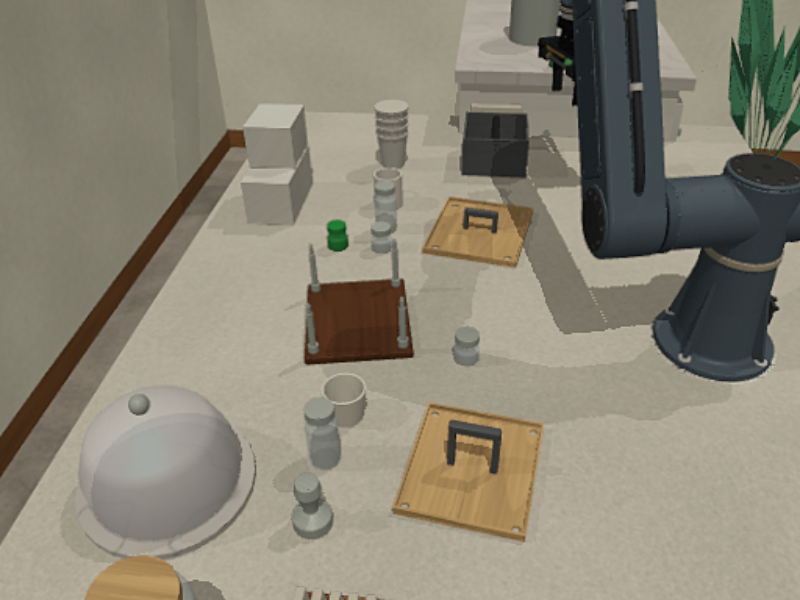

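The top view (800x600) shows the stand centred at about (387,265). The tray at (207,386) is the smaller one with the high handle, and the tray at (568,386) is the larger one with the low handle. Candidate jars:
- **Squat:** (528,270) and (338,377).
- **Tall:** (195,258) and (582,266).
- **Not to touch:** green look-alike (525,219), cup (252,270), mug (638,263) and tamper (142,264).

Next I'll measure them.

```bash
cat >> h.py <<'E'
def jars(c,P,boxes,k=.64):
    # lid centre: pixels at the lid's height near a seed pixel
    for n,(u,v,z) in boxes.items():
        x0=ray(c,[(u,v)],z)[0]
        m=(np.linalg.norm(P[...,:2]-x0[:2],axis=-1)<.045)&(abs(P[...,2]-z)<.006)
        if m.sum()<5: print(n,'few',m.sum());continue
        q=P[m].astype(np.float32); (cx,cy),r=cv2.minEnclosingCircle(q[:,:2]); 
        print(n,'ray',x0[:2].round(3),'circ',round(cx,4),round(cy,4),'r',round(r,4),'mean',q.mean(0).round(4),m.sum())
def rect(P,m):
    q=P[m][:,:2].astype(np.float32); 
    (c,s,a)=cv2.minAreaRect(q*1000); return np.round(c,1),np.round(s,1),round(a,2)
E
python3 - <<'E'
from h import *
c=dict(np.load('pics/t0.npz'));P=cloud(c);k=.64
jars(c,P,{'sqA':(528*k,268*k,.056),'sqB':(338*k,377*k,.056),'tallA':(193*k,255*k,.110),'tallB':(582*k,264*k,.110),'green':(525*k,218*k,.056),'cup':(252*k,268*k,.06),'mug':(638*k,262*k,.08),'tamper':(134*k,262*k,.09)})
hsv=cv2.cvtColor(c['frame'],cv2.COLOR_RGB2HSV)
for n,(u0,u1,v0,v1) in {'up':(130,280,315,455),'low':(490,645,315,458),'stand':(310,465,195,335)}.items():
    B=np.zeros(P.shape[:2],bool);B[int(v0*k):int(v1*k),int(u0*k):int(u1*k)]=1
    z=P[...,2]
    print(n,'zpct',np.nanpercentile(z[B],[5,25,50,75,95,99.5]).round(4))
    if n!='stand':
        m=B&(hsv[...,1]>70)&(hsv[...,0]<25)&(hsv[...,0]>5)
        m=cv2.morphologyEx(m.astype(np.uint8),cv2.MORPH_OPEN,np.ones((3,3)))
        nn,l,s,ce=cv2.connectedComponentsWithStats(m); i=1+np.argmax(s[1:,4]); m=l==i
        ys,xs=np.nonzero(m); X=ray(c,np.c_[xs,ys],.010)
        print(' rect colour',cv2.minAreaRect((X[:,:2]*1000).astype(np.float32)),m.sum())
        h=B&(z>(.035 if n=='low' else .07)); print(' handle z',np.nanmedian(z[h]),h.sum())
        if h.sum(): print(rect(P,h), P[h].mean(0))
        # dark bar
        d=B&(hsv[...,2]<55); nn,l,s,ce=cv2.connectedComponentsWithStats(d.astype(np.uint8)); print(' dark',[(s[i,4],ce[i].round(1)) for i in range(1,nn) if s[i,4]>30])
    else:
        m=B&(z>.008)&(z<.022); print(' slab',rect(P,m),m.sum())
        m=B&(z>.08);nn,l,s,ce=cv2.connectedComponentsWithStats(m.astype(np.uint8))
        for i in range(1,nn): print(' post',P[l==i].mean(0).round(4),np.nanmax(P[l==i][:,2]),s[i,4],ce[i].round(1))
# enlarged crops
f=c['frame'];cr=lambda u0,u1,v0,v1:cv2.resize(f[v0:v1,u0:u1],(400,300),interpolation=cv2.INTER_CUBIC)
o=np.vstack([np.hstack([cr(195,305,122,205),cr(80,190,195,278)]),np.hstack([cr(310,430,125,215),cr(310,420,205,288)])])
cv2.imwrite('pics/crop0.png',o[:,:,::-1])
E
```

```text
Traceback (most recent call last):
  File "h.py", line 23, in jars
    q=P[m].astype(np.float32); (cx,cy),r=cv2.minEnclosingCircle(q[:,:2]);
                                         ~~~~~~~~~~~~~~~~~~~~~~^^^^^^^^^
cv2.error: OpenCV(4.12.0) /io/opencv/modules/imgproc/src/shapedescr.cpp:201: error: (-215:Assertion failed) count >= 0 && (depth == CV_32F || depth == CV_32S) in function 'minEnclosingCircle'
```

```bash
sed -i 's/q=P\[m\].astype(np.float32); (cx,cy),r=cv2.minEnclosingCircle(q\[:,:2\])/q=P[m].astype(np.float32); (cx,cy),r=cv2.minEnclosingCircle(np.ascontiguousarray(q[:,:2]))/; s/cv2.minAreaRect(q\*1000)/cv2.minAreaRect(np.ascontiguousarray(q*1000))/' h.py
cat > m0.py <<'E'
from h import *
c=dict(np.load('pics/t0.npz'));P=cloud(c);k=.64
jars(c,P,{'sqA':(528*k,268*k,.056),'sqB':(338*k,377*k,.056),'tallA':(193*k,255*k,.110),'tallB':(582*k,264*k,.110),'green':(525*k,218*k,.056),'cup':(252*k,268*k,.06),'mug':(638*k,262*k,.08),'tamper':(134*k,262*k,.09)})
hsv=cv2.cvtColor(c['frame'],cv2.COLOR_RGB2HSV)
for n,(u0,u1,v0,v1) in {'up':(130,280,315,455),'low':(490,645,315,458),'stand':(310,465,195,335)}.items():
    B=np.zeros(P.shape[:2],bool);B[int(v0*k):int(v1*k),int(u0*k):int(u1*k)]=1
    z=P[...,2]
    print(n,'zpct',np.nanpercentile(z[B],[5,25,50,75,95,99.5]).round(4))
    if n!='stand':
        m=B&(hsv[...,1]>70)&(hsv[...,0]<25)&(hsv[...,0]>5)
        m=cv2.morphologyEx(m.astype(np.uint8),cv2.MORPH_OPEN,np.ones((3,3)))
        nn,l,s,ce=cv2.connectedComponentsWithStats(m); i=1+np.argmax(s[1:,4]); m=l==i
        ys,xs=np.nonzero(m); X=ray(c,np.c_[xs,ys],.010)
        print(' rect colour',cv2.minAreaRect((X[:,:2]*1000).astype(np.float32)),m.sum())
        h=B&(z>(.035 if n=='low' else .07)); print(' handle z',np.nanmedian(z[h]),h.sum())
        if h.sum(): print(rect(P,h), P[h].mean(0))
        d=B&(hsv[...,2]<55); nn,l,s,ce=cv2.connectedComponentsWithStats(d.astype(np.uint8)); print(' dark',[(s[i,4],ce[i].round(1)) for i in range(1,nn) if s[i,4]>30])
    else:
        m=B&(z>.008)&(z<.022); print(' slab',rect(P,m),m.sum())
        m=B&(z>.08);nn,l,s,ce=cv2.connectedComponentsWithStats(m.astype(np.uint8))
        for i in range(1,nn): print(' post',P[l==i].mean(0).round(4),np.nanmax(P[l==i][:,2]),s[i,4],ce[i].round(1))
f=c['frame'];cr=lambda u0,u1,v0,v1:cv2.resize(f[v0:v1,u0:u1],(400,300),interpolation=cv2.INTER_CUBIC)
o=np.vstack([np.hstack([cr(195,305,122,205),cr(80,190,195,278)]),np.hstack([cr(310,430,125,215),cr(310,420,205,288)])])
cv2.imwrite('pics/crop0.png',o[:,:,::-1])
E
python3 m0.py
```

```text
sqA ray [ 0.635 -0.245] circ 0.6331 -0.2453 r 0.0214 mean [ 0.6326 -0.2452  0.0557] 183
sqB ray [0.442 0.081] circ 0.4398 0.0838 r 0.0209 mean [0.4398 0.0837 0.0553] 195
tallA ray [0.638 0.322] circ 0.638 0.3267 r 0.0226 mean [0.6374 0.3264 0.1094] 226
tallB ray [ 0.635 -0.323] circ 0.6333 -0.3257 r 0.0229 mean [ 0.6336 -0.3246  0.1093] 219
green ray [ 0.724 -0.241] circ 0.7289 -0.2464 r 0.0217 mean [ 0.7284 -0.2459  0.0557] 182
cup ray [0.626 0.235] circ 0.6221 0.2357 r 0.0346 mean [0.6237 0.2373 0.0588] 126
mug ray [ 0.646 -0.435] circ 0.6438 -0.4365 r 0.0338 mean [ 0.6432 -0.4345  0.0791] 129
tamper ray [0.629 0.432] circ 0.6324 0.4389 r 0.0173 mean [0.6329 0.4382 0.0878] 110
up zpct [-0.0029 -0.0004  0.0033  0.0061  0.0137  0.0919]
 rect colour ((418.6329040527344, 324.666015625), (211.5431671142578, 185.69253540039062), 81.32545471191406) 4644
 handle z 0.09041144889040309 190
(array([419. , 324.8]), array([15.1, 72.6]), 80.34) [0.4200328  0.32275039 0.08869495]
 dark [(np.int32(139), array([126.1, 248.5]))]
low zpct [-0.0023  0.0004  0.0042  0.0065  0.0133  0.0558]
 rect colour ((427.69091796875, -330.0521240234375), (233.6360626220703, 201.24354553222656), 79.6238784790039) 5463
 handle z 0.05461259866922985 177
(array([ 428.1, -329.7]), array([15.6, 72.1]), 80.27) [ 0.42807142 -0.32841604  0.05326532]
 dark [(np.int32(133), array([367.3, 248.3]))]
stand zpct [-0.0026  0.0001  0.0136  0.016   0.0188  0.0996]
 slab (array([644.5,   2.7]), array([188.7, 220.7]), 11.07) 4922
 post [ 0.7346 -0.07    0.1005] 0.12253327722368212 27 [275.6 130. ]
 post [0.7004 0.1057 0.1022] 0.11777139162609374 28 [208.  141.3]
 post [ 0.5835 -0.0991  0.1001] 0.11826008532755539 17 [286.4 187.4]
 post [0.5505 0.075  0.107 ] 0.12160707596551534 19 [218.2 198.8]
```

View pics/crop0.png

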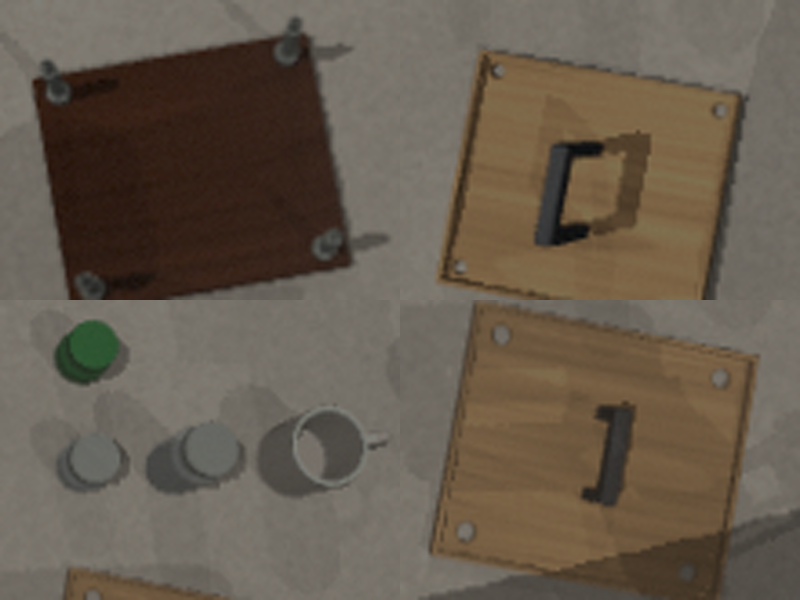

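The crop confirms the objects: a dark slab with four posts, the small tray (211x186 mm blob, bar top at z≈0.090), the large tray (234x201 mm, bar top at z≈0.055), two steel-lidded jars, the green look-alike and the mug. The heights agree with the spec (lids 0.056 and 0.109). tray_low is at (0.428,-0.330) with yaw -10°, and the stand is at (0.643,0.003) with yaw 11.1°. I'll go to the tray_low handle first.

Call:
{"api": "play_rows", "payload": {
  "commands": [
    [[0.05,0.07,-0.03],[0,0,-0.15]],
    [[0.1,0.13,-0.05],[0,0,-0.3]],
    [[0.15,0.19,-0.07],[0,0,-0.45]],
    [[0.182,0.244,-0.098],[0,0,-0.579]],
    [[0.182,0.244,-0.098],[0,0,-0.579]],
    [[0.182,0.244,-0.13],[0,0,-0.579]],
    [[0.182,0.244,-0.16],[0,0,-0.579]],
    [[0.182,0.244,-0.18],[0,0,-0.579]],
    [[0.182,0.244,-0.193],[0,0,-0.579]],
    [[0.182,0.244,-0.193],[0,0,-0.579]]
  ],
  "gripper": 0.06
}}

```text
time_s: 1.35
position: [0.4277, -0.3301, 0.0537]
tcp_rot: [[-0.173, -0.001, 0.985], [-0.985, 0.002, -0.173], [-0.001, -1.0, -0.002]]
force: [-0.4, -0.2, 1.0]
opening: 0.689
```

Call:
{"api": "play_rows", "payload": {
  "commands": [
    [[0,0,0],[0,0,0]],
    [[0,0,0],[0,0,0]],
    [[0,0,0],[0,0,0]],
    [[0,0,0],[0,0,0]],
    [[0,0,0],[0,0,0]],
    [[0,0,0],[0,0,0]]
  ],
  "gripper": 0.0
}}

```text
time_s: 2.1
position: [0.4282, -0.3304, 0.0546]
tcp_rot: [[-0.174, 0.0, 0.985], [-0.985, 0.0, -0.174], [-0.0, -1.0, -0.0]]
force: [-0.3, 0.6, 0.7]
opening: 0.163
```

```bash
python3 - <<'E'
from h import *
a=snap('top','t1');b=snap('side','s1')
s=read_state();print(s['position'],s['tcp_rot'].round(4),s['opening'],s['force'],s['joint_positions'])
o=np.hstack([cv2.resize(a['frame'][170:320,270:470],(400,300)),cv2.resize(b['frame'][80:230,200:400],(400,300))])
cv2.imwrite('pics/c1.png',o[:,:,::-1])
E
```

```text
[ 0.42816901 -0.33031974  0.05463795] [[-1.737e-01  0.000e+00  9.848e-01]
 [-9.848e-01  3.000e-04 -1.737e-01]
 [-3.000e-04 -1.000e+00 -0.000e+00]] 0.1589125015455506 [-0.51661697  0.59651168  1.73629711] [-4.95000172e+01  4.11012662e+01  1.02175541e+02  1.94418665e-02
  3.67349877e+01  5.04896790e+01]
```

View pics/c1.png

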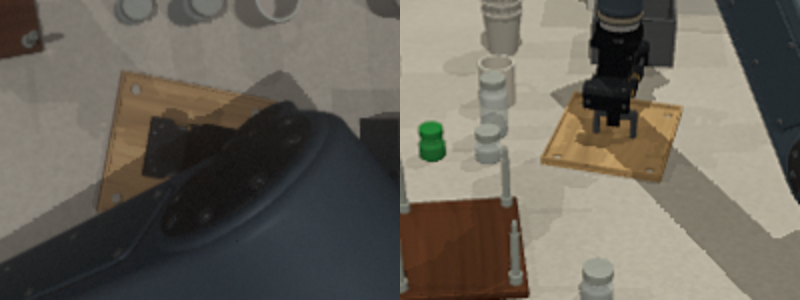

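The bar is gripped: the opening of 13.8 mm matches the 14 mm bar. I'll lift and carry it over while measuring the post tips in both saved views.

Call:
{"api": "play_rows", "payload": {
  "commands": [
    [[0,0,0.02],[0,0,0]],
    [[0,0,0.06],[0,0,0]],
    [[0,0,0.1],[0,0,0]],
    [[0,0,0.15],[0,0,0]],
    [[0,0,0.2],[0,0,0]],
    [[0.03,0.05,0.21],[0,0,0]],
    [[0.06,0.1,0.21],[0,0,0.05]],
    [[0.09,0.15,0.21],[0,0,0.12]],
    [[0.12,0.2,0.21],[0,0,0.2]],
    [[0.15,0.25,0.21],[0,0,0.28]]
  ]
}}

```text
time_s: 3.45
position: [0.5782, -0.0786, 0.2636]
tcp_rot: [[0.108, -0.002, 0.994], [-0.994, 0.0, 0.108], [-0.0, -1.0, -0.002]]
force: [0.9, -0.1, -3.1]
opening: 0.153
```

Call:
{"api": "play_rows", "payload": {
  "commands": [
    [[0.025,0.03,0],[0,0,0.03]],
    [[0.045,0.055,0],[0,0,0.06]],
    [[0.06,0.073,0],[0,0,0.08]],
    [[0.066,0.083,0],[0,0,0.088]],
    [[0.066,0.083,0],[0,0,0.088]],
    [[0.066,0.083,0],[0,0,0.088]]
  ]
}}

```text
time_s: 4.2
position: [0.6433, 0.0018, 0.2642]
tcp_rot: [[0.192, -0.001, 0.981], [-0.981, -0.0, 0.192], [0.0, -1.0, -0.002]]
force: [0.6, 0.3, -3.3]
opening: 0.158
```

```bash
python3 - <<'E'
from h import *
t=dict(np.load('pics/t0.npz'));s=dict(np.load('pics/s0.npz'))
def proj(c,X):
    M=np.linalg.inv(c['cam_to_world']); r,_=cv2.Rodrigues(M[:3,:3]); return cv2.projectPoints(np.array(X,float),r,M[:3,3],c['mtx'],c['dist_coeffs'])[0].reshape(-1,2)
a=np.radians(11.1);R=np.array([[np.cos(a),-np.sin(a)],[np.sin(a),np.cos(a)]])
T=np.array([(R@[x,y])+[.6440,.0027] for x in(-.078,.078) for y in(-.09,.09)])
rows=[]
for c in(t,s):
    p=proj(c,np.c_[T,[.122]*4]);ims=[]
    for u,v in p:
        g=cv2.warpAffine(c['frame'],np.float32([[10,0,100-10*u],[0,10,150-10*v]]),(200,300),flags=cv2.INTER_LINEAR)
        cv2.drawMarker(g,(100,150),(255,0,0),cv2.MARKER_CROSS,16,1);ims.append(g)
    rows.append(np.hstack(ims));print(p.round(2).tolist())
cv2.imwrite('pics/tips.png',np.vstack(rows)[:,:,::-1])
st=read_state();print(st['position'],st['tcp_rot'].round(4)[:,0],st['opening'],st['force'])
a=snap('top','t2');b=snap('side','s2')
o=np.hstack([cv2.resize(a['frame'][80:260,150:390],(400,300)),cv2.resize(b['frame'][80:260,130:370],(400,300))])
cv2.imwrite('pics/c2.png',o[:,:,::-1])
E
```

```text
[[287.94, 185.94], [217.27, 198.5], [276.48, 126.51], [207.13, 138.41]]
[[251.91, 152.3], [256.47, 189.48], [198.27, 155.39], [196.16, 193.13]]
[0.64334394 0.00176237 0.26418303] [ 1.918e-01 -9.814e-01  1.000e-04] 0.15790520061407728 [ 0.5759384   0.3046935  -3.32597956]
```

View pics/tips.png

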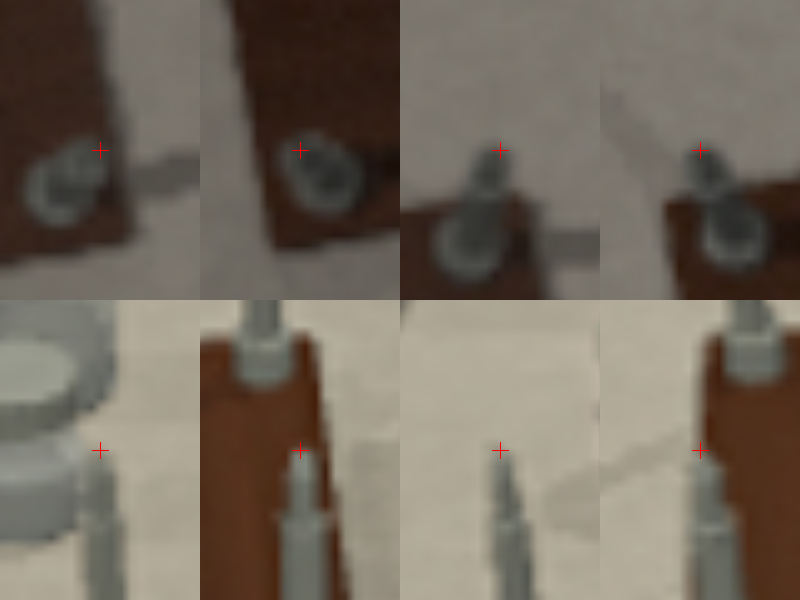

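View pics/c2.png

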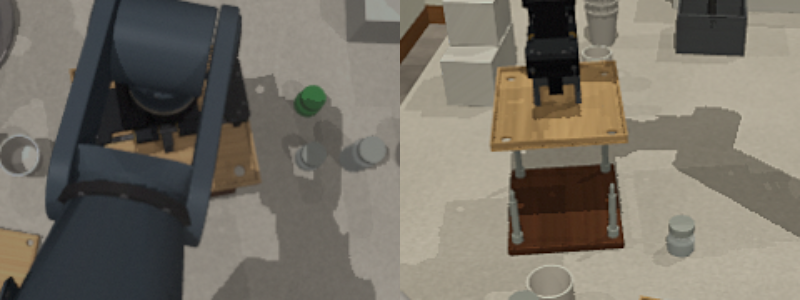

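The tips sit within about 1 px of the predicted (0.644,0.003, 11.1°). The tray is held level above the posts. To compare tray and stand in one camera, I'll use the side view.

```bash
cat > cmp.py <<'E'
from h import *
def holes(c,z,ctr,yaw,hx=.078,hy=.09,win=9):
    M=np.linalg.inv(c['cam_to_world']); r,_=cv2.Rodrigues(M[:3,:3])
    a=np.radians(yaw);R=np.array([[np.cos(a),-np.sin(a)],[np.sin(a),np.cos(a)]])
    L=[(x,y) for x in(-hx,hx) for y in(-hy,hy)]
    X=np.array([[*(R@l+ctr),z] for l in L])
    return X,cv2.projectPoints(X,r,M[:3,3],c['mtx'],c['dist_coeffs'])[0].reshape(-1,2)
E
python3 - <<'E'
from cmp import *
c=dict(np.load('pics/s2.npz'));s0=dict(np.load('pics/s0.npz'))
P=cloud(c);hsv=cv2.cvtColor(c['frame'],cv2.COLOR_RGB2HSV)
m=(P[...,2]>.205)&(P[...,2]<.235)&(hsv[...,1]>70)&(hsv[...,0]<25)&(abs(P[...,0]-.64)<.2)&(abs(P[...,1])<.2)
print('tray',rect(P,m),m.sum(),np.nanmedian(P[m],0))
m2=m&(P[...,2]<.222); q=P[m2]
A=np.c_[q[:,:2]-[.6433,.002],np.ones(len(q))];print('plane',np.linalg.lstsq(A,q[:,2],rcond=None)[0])
ys,xs=np.nonzero(m);X=ray(c,np.c_[xs,ys],.222);print('ray rect',cv2.minAreaRect((X[:,:2]*1000).astype(np.float32)))
P0=cloud(s0);h0=cv2.cvtColor(s0['frame'],cv2.COLOR_RGB2HSV)
m=(P0[...,2]>.010)&(P0[...,2]<.022)&(abs(P0[...,0]-.64)<.15)&(abs(P0[...,1])<.15)
print('slab side',rect(P0,m),m.sum())
X,p=holes(c,.215,[.6433,.0018],11.1)
im=np.hstack([cv2.warpAffine(c['frame'],np.float32([[10,0,100-10*u],[0,10,150-10*v]]),(200,300)) for u,v in p])
for i in range(4): cv2.drawMarker(im,(100+200*i,150),(255,0,0),cv2.MARKER_CROSS,12,1)
cv2.imwrite('pics/holes.png',im[:,:,::-1])
E
```

```text
tray (array([641.5,   1.6]), array([199.6, 237.5]), 10.55) 3316 [0.6311545  0.03084114 0.21791701]
plane [-0.00575439 -0.00950308  0.21778008]
ray rect ((641.312255859375, 4.6571502685546875), (199.96131896972656, 255.4326171875), 10.997859954833984)
slab side (array([643.9,   5.5]), array([190., 229.]), 11.31) 2926
```

View pics/holes.png

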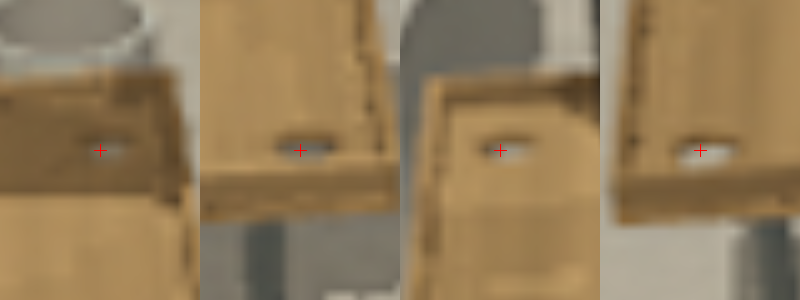

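Call:
{"api": "play_rows", "payload": {
  "commands": [
    [[0.0015,0.001,-0.02],[0,0,0]],
    [[0.0015,0.001,-0.045],[0,0,0]],
    [[0.0015,0.001,-0.065],[0,0,0]],
    [[0.0015,0.001,-0.08],[0,0,0]],
    [[0.0015,0.001,-0.09],[0,0,0]],
    [[0.0015,0.001,-0.098],[0,0,0]],
    [[0.0015,0.001,-0.104],[0,0,0]],
    [[0.0015,0.001,-0.104],[0,0,0]]
  ]
}}

```text
time_s: 5.3
position: [0.6455, 0.0036, 0.1603]
tcp_rot: [[0.193, -0.0, 0.981], [-0.981, 0.0, 0.193], [-0.0, -1.0, -0.0]]
force: [-0.0, 0.7, -3.6]
opening: 0.156
```

```bash
python3 - <<'E'
from cmp import *
st=read_state();p=st['position'];print(p,st['tcp_rot'].round(4)[:,0],st['force'].round(2),st['moment'].round(3))
b=snap('side','s3')
X,q=holes(b,p[2]-.054+.006,[.6445,.003],11.1)
im=np.hstack([cv2.warpAffine(b['frame'],np.float32([[10,0,100-10*u],[0,10,150-10*v]]),(200,300)) for u,v in q])
for i in range(4): cv2.drawMarker(im,(100+200*i,150),(255,0,0),cv2.MARKER_CROSS,12,1)
cv2.imwrite('pics/holes3.png',im[:,:,::-1])
E
```

```text
[0.6455415  0.00360978 0.16032811] [ 1.927e-01 -9.813e-01 -2.000e-04] [-0.01  0.72 -3.62] [0.015 0.025 0.034]
```

View pics/holes3.png

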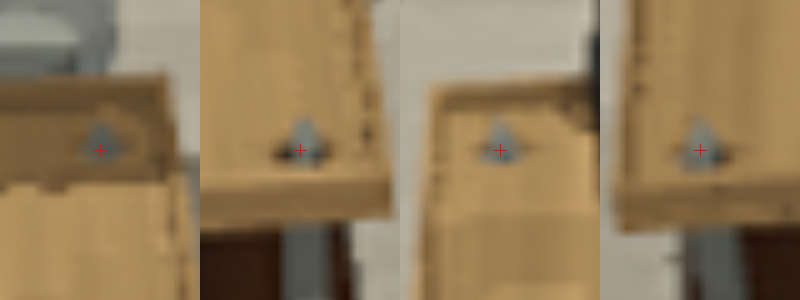

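All four tips are through their holes and well centred. I'll continue down with force checks.

Call:
{"api": "play_rows", "payload": {
  "commands": [
    [[0,0,-0.004],[0,0,0]],
    [[0,0,-0.008],[0,0,0]],
    [[0,0,-0.012],[0,0,0]],
    [[0,0,-0.016],[0,0,0]],
    [[0,0,-0.016],[0,0,0]]
  ]
}}

```text
time_s: 5.98
position: [0.6453, 0.0036, 0.144]
tcp_rot: [[0.193, -0.001, 0.981], [-0.981, 0.0, 0.193], [-0.0, -1.0, -0.001]]
force: [0.3, -0.2, -3.1]
opening: 0.155
```

Past the 12 mm step at underside z≈0.090 with no contact force, so I'll go down to the lower shoulder.

Call:
{"api": "play_rows", "payload": {
  "commands": [
    [[0,0,-0.01],[0,0,0]],
    [[0,0,-0.02],[0,0,0]],
    [[0,0,-0.03],[0,0,0]],
    [[0,0,-0.04],[0,0,0]],
    [[0,0,-0.048],[0,0,0]],
    [[0,0,-0.054],[0,0,0]],
    [[0,0,-0.057],[0,0,0]],
    [[0,0,-0.059],[0,0,0]],
    [[0,0,-0.0605],[0,0,0]],
    [[0,0,-0.0605],[0,0,0]]
  ]
}}

```text
time_s: 7.22
position: [0.6458, 0.0035, 0.0847]
tcp_rot: [[0.193, 0.001, 0.981], [-0.981, -0.0, 0.193], [0.0, -1.0, 0.001]]
force: [-2.0, -0.1, 0.1]
opening: 0.156
```

Supported: the force went from -3.3 to 0 N, and the underside is at about 0.030, so tray_low is home. I'll release, rise and turn the jaws for the jars.

Call:
{"api": "play_rows", "payload": {
  "commands": [
    [[0,0,0],[0,0,0]],
    [[0,0,0],[0,0,0]],
    [[0,0,0],[0,0,0]],
    [[0,0,0],[0,0,0]],
    [[0,0,0.02],[0,0,0]],
    [[0,0,0.06],[0,0,0]],
    [[0,0,0.11],[0,0,0.15]],
    [[0,-0.05,0.14],[0,0,0.3]],
    [[0,-0.1,0.14],[0,0,0.48]],
    [[0,-0.15,0.14],[0,0,0.66]]
  ],
  "gripper": 0.065
}}

```text
time_s: 8.48
position: [0.6462, -0.1478, 0.2268]
tcp_rot: [[0.758, 0.003, 0.652], [-0.652, -0.001, 0.758], [0.004, -1.0, 0.001]]
force: [-0.8, -0.3, 0.4]
opening: 0.745
```

Call:
{"api": "play_rows", "payload": {
  "commands": [
    [[0,-0.03,0],[0,0,0.18]],
    [[0,-0.06,0],[0,0,0.36]],
    [[-0.008,-0.09,0],[0,0,0.54]],
    [[-0.011,-0.0985,0],[0,0,0.72]],
    [[-0.011,-0.0985,0],[0,0,0.911]],
    [[-0.011,-0.0985,0],[0,0,0.911]],
    [[-0.011,-0.0985,0],[0,0,0.911]]
  ]
}}

```text
time_s: 9.35
position: [0.6348, -0.2448, 0.2249]
tcp_rot: [[0.982, 0.001, -0.19], [0.19, -0.001, 0.982], [0.001, -1.0, -0.001]]
force: [-0.3, 0.7, -0.3]
opening: 0.746
```

```bash
python3 - <<'E'
from h import *
st=read_state();print(st['position'],st['tcp_rot'].round(4)[:,0],st['opening'],st['joint_positions'].round(1))
a=snap('top','t4');b=snap('side','s4')
P=cloud(b);hsv=cv2.cvtColor(b['frame'],cv2.COLOR_RGB2HSV)
m=(P[...,2]>.02)&(P[...,2]<.055)&(hsv[...,1]>70)&(hsv[...,0]<25)&(abs(P[...,0]-.64)<.15)&(abs(P[...,1])<.15)
print('tray_low',rect(P,m),np.nanpercentile(P[m][:,2],[10,50,90]))
q=P[m&(P[...,2]<.045)];print('plane',np.linalg.lstsq(np.c_[q[:,:2]-[.645,.003],np.ones(len(q))],q[:,2],rcond=None)[0])
o=np.hstack([cv2.resize(a['frame'][80:290,70:350],(400,300)),cv2.resize(b['frame'][110:335,150:450],(400,300))])
cv2.imwrite('pics/c4.png',o[:,:,::-1])
E
```

```text
[ 0.63482995 -0.24482514  0.22490373] [9.817e-01 1.905e-01 8.000e-04] 0.7461990942346448 [-30.5  35.9  74.8   0.   69.3 -41.5]
tray_low (array([644.4,   3.3]), array([199.5, 238.1]), 10.93) [0.0359167  0.03823563 0.04359248]
plane [ 0.00061106 -0.00345994  0.03817584]
```

View pics/c4.png

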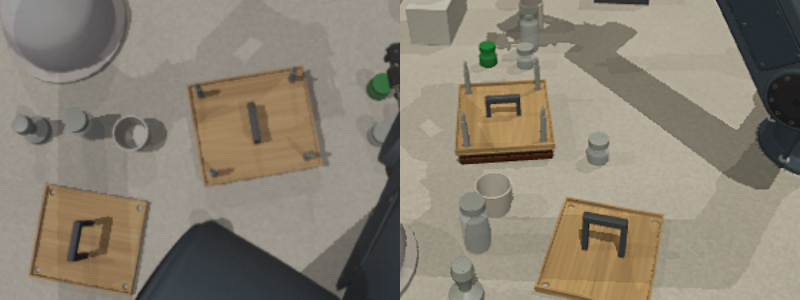

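tray_low is level and home (plate at z≈0.038 across the tray, yaw 10.9°). Next, the first squat jar.

Call:
{"api": "play_rows", "payload": {
  "commands": [
    [[-0.001,0,-0.04],[0,0,0]],
    [[-0.001,0,-0.08],[0,0,0]],
    [[-0.001,0,-0.12],[0,0,0]],
    [[-0.001,0,-0.15],[0,0,0]],
    [[-0.001,0,-0.168],[0,0,0]],
    [[-0.001,0,-0.174],[0,0,0]],
    [[-0.001,0,-0.174],[0,0,0]]
  ],
  "gripper": 0.068
}}

```text
time_s: 10.32
position: [0.6342, -0.2452, 0.0506]
tcp_rot: [[0.981, 0.001, -0.193], [0.193, -0.001, 0.981], [0.001, -1.0, -0.001]]
force: [-0.3, -0.4, 0.9]
opening: 0.783
```

Call:
{"api": "play_rows", "payload": {
  "commands": [
    [[0,0,0],[0,0,0]],
    [[0,0,0],[0,0,0]],
    [[0,0,0],[0,0,0]],
    [[0,0,0],[0,0,0]],
    [[0,0,0],[0,0,0]]
  ],
  "gripper": 0.03
}}

```text
time_s: 10.95
position: [0.6339, -0.2451, 0.0506]
tcp_rot: [[0.981, 0.0, -0.193], [0.193, -0.0, 0.981], [0.0, -1.0, -0.0]]
force: [0.3, -0.3, 3.9]
opening: 0.484
```

Call:
{"api": "play_rows", "payload": {
  "commands": [
    [[0,0,0.02],[0,0,0]],
    [[0,0,0.06],[0,0,0]],
    [[0,0,0.11],[0,0,0]],
    [[0,0.01,0.15],[0,0,0]],
    [[0.004,0.05,0.16],[0,0,0]],
    [[0.01,0.09,0.16],[0,0,0]],
    [[0.015,0.135,0.16],[0,0,0]],
    [[0.02,0.175,0.16],[0,0,0]],
    [[0.022,0.1946,0.16],[0,0,0]],
    [[0.022,0.1946,0.16],[0,0,0]]
  ]
}}

```text
time_s: 12.2
position: [0.6557, -0.0494, 0.2105]
tcp_rot: [[0.981, 0.0, -0.195], [0.195, -0.001, 0.981], [0.0, -1.0, -0.001]]
force: [-0.3, -0.0, -1.8]
opening: 0.476
```

Call:
{"api": "play_rows", "payload": {
  "commands": [
    [[0,0,-0.02],[0,0,0]],
    [[0,0,-0.05],[0,0,0]],
    [[0,0,-0.08],[0,0,0]],
    [[0,0,-0.1],[0,0,0]],
    [[0,0,-0.113],[0,0,0]],
    [[0,0,-0.119],[0,0,0]],
    [[0,0,-0.121],[0,0,0]],
    [[0,0,-0.1215],[0,0,0]],
    [[0,0,-0.1215],[0,0,0]]
  ]
}}

```text
time_s: 13.32
position: [0.6561, -0.0503, 0.0893]
tcp_rot: [[0.981, 0.001, -0.193], [0.193, -0.0, 0.981], [0.001, -1.0, -0.001]]
force: [0.5, -0.4, -1.7]
opening: 0.485
```

Call:
{"api": "play_rows", "payload": {
  "commands": [
    [[0,0,-0.001],[0,0,0]],
    [[0,0,-0.0015],[0,0,0]],
    [[0,0,-0.002],[0,0,0]],
    [[0,0,-0.0025],[0,0,0]],
    [[0,0,-0.0025],[0,0,0]]
  ]
}}

```text
time_s: 13.95
position: [0.6557, -0.0503, 0.0866]
tcp_rot: [[0.981, 0.0, -0.193], [0.193, -0.0, 0.981], [0.0, -1.0, -0.0]]
force: [-1.2, 1.2, 4.3]
opening: 0.482
```

Call:
{"api": "play_rows", "payload": {
  "commands": [
    [[0,0,0],[0,0,0]],
    [[0,0,0],[0,0,0]],
    [[0,0,0],[0,0,0]],
    [[0,0,0.02],[0,0,0]],
    [[0,0,0.06],[0,0,0]],
    [[0,0,0.11],[0,0,0]],
    [[-0.03,0.02,0.12],[0,0,0]],
    [[-0.08,0.05,0.12],[0,0,0]],
    [[-0.13,0.08,0.12],[0,0,0]],
    [[-0.18,0.11,0.12],[0,0,0]]
  ],
  "gripper": 0.066
}}

```text
time_s: 15.2
position: [0.4746, 0.0604, 0.2075]
tcp_rot: [[0.981, 0.003, -0.192], [0.192, -0.0, 0.981], [0.003, -1.0, -0.001]]
force: [0.4, 0.8, -0.6]
opening: 0.758
```

Call:
{"api": "play_rows", "payload": {
  "commands": [
    [[-0.025,0.02,0],[0,0,0]],
    [[-0.0347,0.024,-0.02],[0,0,0]],
    [[-0.0347,0.024,-0.06],[0,0,0]],
    [[-0.0347,0.024,-0.1],[0,0,0]],
    [[-0.0347,0.024,-0.13],[0,0,0]],
    [[-0.0347,0.024,-0.148],[0,0,0]],
    [[-0.0347,0.024,-0.155],[0,0,0]],
    [[-0.0347,0.024,-0.155],[0,0,0]]
  ]
}}

```text
time_s: 16.2
position: [0.4416, 0.0836, 0.0515]
tcp_rot: [[0.981, 0.001, -0.193], [0.193, -0.0, 0.981], [0.001, -1.0, -0.0]]
force: [0.5, -0.6, -0.3]
opening: 0.758
```

Call:
{"api": "play_rows", "payload": {
  "commands": [
    [[0,0,0],[0,0,0]],
    [[0,0,0],[0,0,0]],
    [[0,0,0],[0,0,0]],
    [[0,0,0],[0,0,0]],
    [[0,0,0],[0,0,0]]
  ],
  "gripper": 0.03
}}

```text
time_s: 16.82
position: [0.4409, 0.0836, 0.0513]
tcp_rot: [[0.981, 0.0, -0.193], [0.193, -0.0, 0.981], [0.0, -1.0, -0.0]]
force: [0.3, 0.5, 4.0]
opening: 0.479
```

```bash
python3 - <<'E'
from h import *
a=snap('top','t5');b=snap('side','s5')
P=cloud(b);m=(abs(P[...,2]-.092)<.006)&(abs(P[...,0]-.656)<.04)&(abs(P[...,1]+.05)<.05)
print('sqA lid',P[m].mean(0),P[m].std(0),m.sum())
o=cv2.resize(b['frame'][110:335,150:450],(800,600));cv2.imwrite('pics/c5.png',o[:,:,::-1])
E
```

```text
sqA lid [ 0.65403803 -0.04400737  0.09250404] [0.01243843 0.01499373 0.00287417] 126
```

View pics/c5.png

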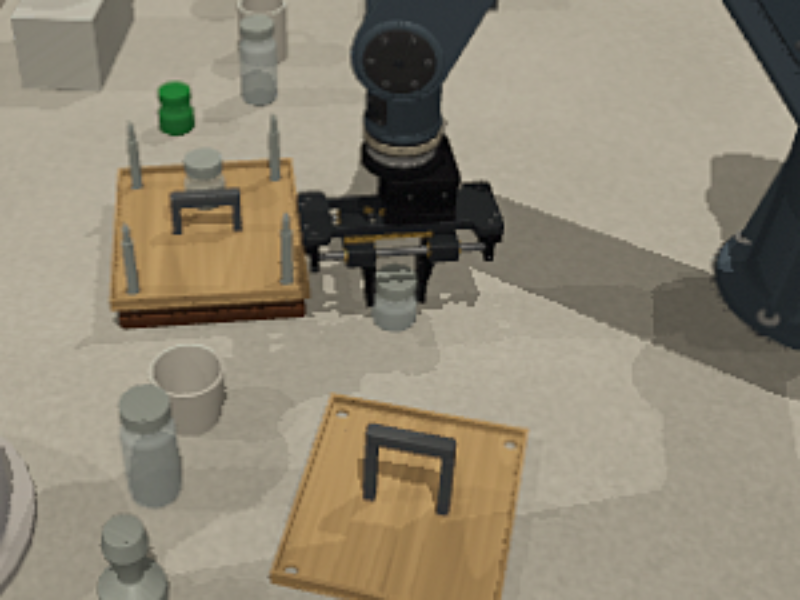

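The first squat jar stands upright behind the handle at (205,170), and the second is between the fingers at (395,290).

Call:
{"api": "play_rows", "payload": {
  "commands": [
    [[0,0,0.02],[0,0,0]],
    [[0,0,0.06],[0,0,0]],
    [[0,0,0.11],[0,0,0]],
    [[0.01,0,0.15],[0,0,0]],
    [[0.05,-0.006,0.16],[0,0,0]],
    [[0.09,-0.012,0.16],[0,0,0]],
    [[0.135,-0.018,0.16],[0,0,0]],
    [[0.175,-0.024,0.16],[0,0,0]],
    [[0.194,-0.0261,0.16],[0,0,0]],
    [[0.194,-0.0261,0.16],[0,0,0]]
  ]
}}

```text
time_s: 18.18
position: [0.6357, 0.0572, 0.21]
tcp_rot: [[0.981, -0.0, -0.192], [0.192, 0.0, 0.981], [-0.0, -1.0, 0.0]]
force: [-1.2, -0.1, -1.2]
opening: 0.477
```

Call:
{"api": "play_rows", "payload": {
  "commands": [
    [[0,0,-0.02],[0,0,0]],
    [[0,0,-0.05],[0,0,0]],
    [[0,0,-0.08],[0,0,0]],
    [[0,0,-0.1],[0,0,0]],
    [[0,0,-0.113],[0,0,0]],
    [[0,0,-0.119],[0,0,0]],
    [[0,0,-0.121],[0,0,0]],
    [[0,0,-0.1225],[0,0,0]],
    [[0,0,-0.1225],[0,0,0]]
  ]
}}

```text
time_s: 19.3
position: [0.6353, 0.0575, 0.0891]
tcp_rot: [[0.981, 0.001, -0.193], [0.193, -0.0, 0.981], [0.001, -1.0, -0.0]]
force: [-0.1, -0.5, -0.8]
opening: 0.477
```

Call:
{"api": "play_rows", "payload": {
  "commands": [
    [[0,0,-0.0005],[0,0,0]],
    [[0,0,-0.001],[0,0,0]],
    [[0,0,-0.0015],[0,0,0]],
    [[0,0,-0.0015],[0,0,0]]
  ]
}}

```text
time_s: 19.8
position: [0.6351, 0.0575, 0.0873]
tcp_rot: [[0.981, 0.0, -0.193], [0.193, -0.0, 0.981], [0.0, -1.0, -0.0]]
force: [-0.5, 0.9, 0.9]
opening: 0.478
```

Call:
{"api": "play_rows", "payload": {
  "commands": [
    [[0,0,-0.0004],[0,0,0]],
    [[0,0,-0.0004],[0,0,0]],
    [[0,0,-0.0004],[0,0,0]],
    [[0,0,0.02],[0,0,0]],
    [[0,0,0.06],[0,0,0]],
    [[0,0,0.11],[0,0,0.17]],
    [[0,0.03,0.16],[0,0,0.34]],
    [[0,0.06,0.17],[0,0,0.51]],
    [[-0.02,0.08,0.17],[0,0,0.68]],
    [[-0.04,0.1,0.17],[0,0,0.85]]
  ],
  "gripper": 0.066
}}

```text
time_s: 21.05
position: [0.5944, 0.1583, 0.2572]
tcp_rot: [[0.498, 0.0, -0.867], [0.867, 0.0, 0.498], [0.0, -1.0, -0.0]]
force: [0.5, -0.2, 0.0]
opening: 0.756
```

```bash
cat > m6.py <<'E'
from h import *
import sys
t=sys.argv[1]
st=read_state();print(st['position'],st['tcp_rot'].round(4)[:,0],st['opening'])
for n in('side','top'):
    c=snap(n,f'{n}{t}');P=cloud(c);hsv=cv2.cvtColor(c['frame'],cv2.COLOR_RGB2HSV);z=P[...,2]
    R=(abs(P[...,0]-.42)<.17)&(abs(P[...,1]-.325)<.17)
    m=R&(hsv[...,1]>70)&(hsv[...,0]<25)&(z>-.01)&(z<.025); m=cv2.morphologyEx(m.astype(np.uint8),cv2.MORPH_OPEN,np.ones((3,3)))
    nn,l,s,ce=cv2.connectedComponentsWithStats(m);m=l==1+np.argmax(s[1:,4])
    print(n,'wood',rect(P,m),m.sum())
    h=R&(z>.08)&(z<.1)&(hsv[...,2]<110)
    if h.sum()>20:print(n,'bar',rect(P,h),P[h].mean(0),h.sum())
    for j,(x,y) in dict(A=(.656,-.05),B=(.635,.0575)).items():
        m=(abs(z-.092)<.004)&(np.hypot(P[...,0]-x,P[...,1]-y)<.03)
        if m.sum()>20: print(n,j,P[m].mean(0).round(4),m.sum())
    cv2.imwrite(f'pics/v{n}{t}.png',cv2.resize(c['frame'][60:335,60:430],(740,550))[:,:,::-1])
E
python3 m6.py 6
```

```text
[0.59441448 0.15832994 0.25716269] [4.978e-01 8.673e-01 3.000e-04] 0.755835544520642
side wood (array([417.3, 318.6]), array([227.5, 185.5]), 81.12) 5642
side bar (array([417.8, 327.2]), array([16.7, 74.1]), 82.99) [0.41754246 0.32918416 0.09009873] 277
side A [ 0.6475 -0.0483  0.0931] 53
side B [0.6345 0.0627 0.0932] 128
top wood (array([351.2, 238.3]), array([23.1, 76.7]), 85.26) 181
top A [ 0.6547 -0.0523  0.0918] 190
top B [0.6336 0.0576 0.0917] 192
```

View pics/vside6.png

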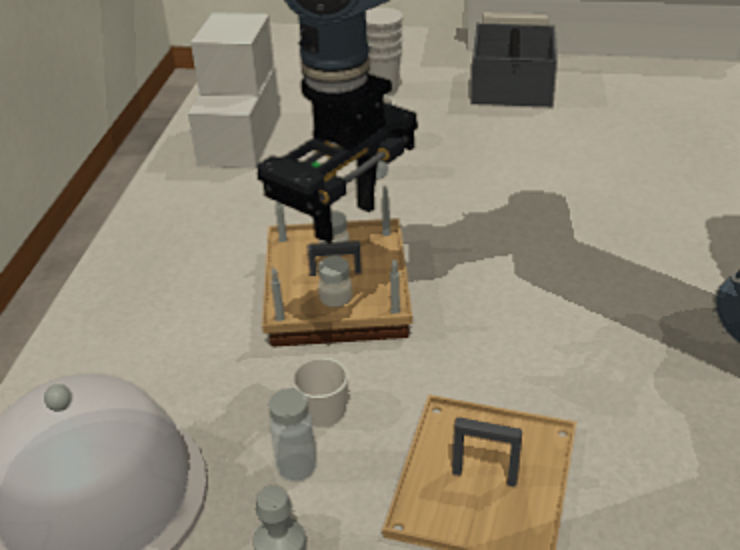

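Both squat jars are upright on tray_low (lid tops at z≈0.0917 = 36+56 mm). tray_up hasn't moved: bar at about (0.419,0.325), yaw about -9°.

Call:
{"api": "play_rows", "payload": {
  "commands": [
    [[-0.04,0.04,0],[0,0,0.12]],
    [[-0.085,0.08,0],[0,0,0.25]],
    [[-0.13,0.125,0],[0,0,0.365]],
    [[-0.175,0.167,-0.02],[0,0,0.365]],
    [[-0.175,0.167,-0.06],[0,0,0.365]],
    [[-0.175,0.167,-0.1],[0,0,0.365]],
    [[-0.175,0.167,-0.14],[0,0,0.365]],
    [[-0.175,0.167,-0.16],[0,0,0.365]],
    [[-0.175,0.167,-0.167],[0,0,0.365]],
    [[-0.175,0.167,-0.167],[0,0,0.365]]
  ],
  "gripper": 0.05
}}

```text
time_s: 22.4
position: [0.4207, 0.3244, 0.09]
tcp_rot: [[0.162, 0.0, -0.987], [0.987, 0.0, 0.162], [0.0, -1.0, -0.0]]
force: [-0.1, 0.5, 0.4]
opening: 0.576
```

Call:
{"api": "play_rows", "payload": {
  "commands": [
    [[0,0,0],[0,0,0]],
    [[0,0,0],[0,0,0]],
    [[0,0,0],[0,0,0]],
    [[0,0,0],[0,0,0]],
    [[0,0,0],[0,0,0]],
    [[0,0,0],[0,0,0]]
  ],
  "gripper": 0.0
}}

```text
time_s: 23.15
position: [0.4201, 0.3248, 0.0903]
tcp_rot: [[0.161, 0.001, -0.987], [0.987, 0.0, 0.161], [0.0, -1.0, -0.001]]
force: [-0.1, 1.5, 2.5]
opening: 0.158
```

```bash
python3 m6.py 7
```

```text
[0.42013564 0.32478125 0.09030264] [1.607e-01 9.870e-01 4.000e-04] 0.15839167725390207
side wood (array([416.7, 318.7]), array([225.2, 185.5]), 81.59) 4838
side bar (array([386.3, 331.7]), array([11.6,  9.2]), 89.35) [0.38615223 0.33422255 0.08947037] 35
side A [ 0.655  -0.0469  0.0934] 92
side B [0.6348 0.0623 0.0932] 132
top wood (array([418., 324.]), array([210.6, 187.1]), 81.69) 2821
top A [ 0.6546 -0.0521  0.0914] 192
top B [0.6336 0.0575 0.0915] 196
```

View pics/vside7.png

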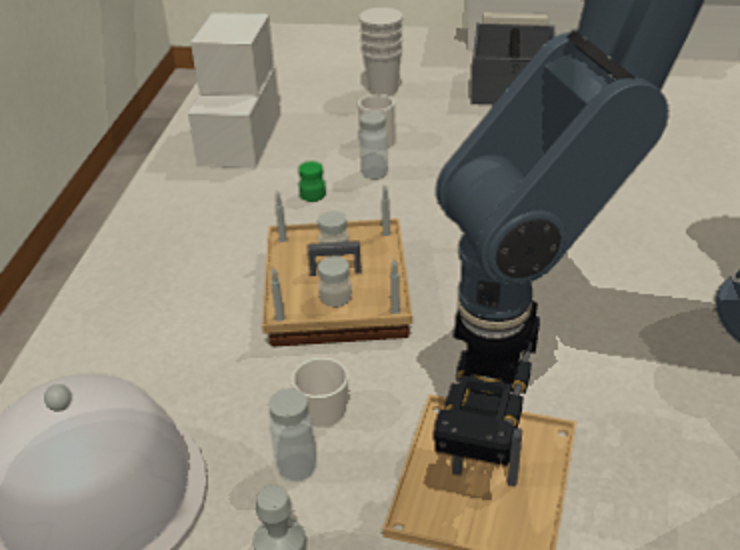

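Call:
{"api": "play_rows", "payload": {
  "commands": [
    [[0,0,0.02],[0,0,0]],
    [[0,0,0.06],[0,0,0]],
    [[0,0,0.1],[0,0,0]],
    [[0,0,0.14],[0,0,0]],
    [[0.01,-0.02,0.16],[0,0,0]],
    [[0.04,-0.06,0.16],[0,0,0.05]],
    [[0.07,-0.1,0.16],[0,0,0.11]],
    [[0.1,-0.145,0.16],[0,0,0.18]],
    [[0.13,-0.19,0.16],[0,0,0.25]],
    [[0.16,-0.235,0.16],[0,0,0.3]]
  ]
}}

```text
time_s: 24.5
position: [0.5796, 0.0879, 0.2486]
tcp_rot: [[-0.139, -0.003, -0.99], [0.99, 0.0, -0.139], [0.001, -1.0, 0.003]]
force: [1.1, 0.7, -4.4]
opening: 0.157
```

Call:
{"api": "play_rows", "payload": {
  "commands": [
    [[0.03,-0.04,0],[0,0,0.03]],
    [[0.05,-0.07,0],[0,0,0.05]],
    [[0.0654,-0.0863,0],[0,0,0.055]],
    [[0.0654,-0.0863,0],[0,0,0.055]],
    [[0.0654,-0.0863,0],[0,0,0.055]],
    [[0.0654,-0.0863,0],[0,0,0.055]]
  ]
}}

```text
time_s: 25.25
position: [0.6442, 0.0045, 0.2497]
tcp_rot: [[-0.193, -0.002, -0.981], [0.981, 0.001, -0.193], [0.001, -1.0, 0.002]]
force: [0.2, 0.2, -3.5]
opening: 0.151
```

```bash
cat > m8.py <<'E'
from cmp import *
import sys
st=read_state();p=st['position'];print(p,st['tcp_rot'].round(4)[:,0],st['force'].round(2),st['moment'].round(3))
b=snap('side','s'+sys.argv[1])
X,q=holes(b,p[2]-.090+.006,p[:2],11.1)
im=np.hstack([cv2.warpAffine(b['frame'],np.float32([[10,0,100-10*u],[0,10,150-10*v]]),(200,300)) for u,v in q])
for i in range(4): cv2.drawMarker(im,(100+200*i,150),(255,0,0),cv2.MARKER_CROSS,12,1)
o=cv2.resize(b['frame'][100:212,150:300],(400,300));o=np.hstack([o,np.zeros_like(o)])
cv2.imwrite(f'pics/holes{sys.argv[1]}.png',np.vstack([im,o])[:,:,::-1])
E
python3 m8.py 8
```

```text
[0.64419066 0.00450658 0.24967594] [-1.932e-01  9.812e-01  9.000e-04] [ 0.23  0.24 -3.46] [ 0.118 -0.134  0.016]
```

View pics/holes8.png

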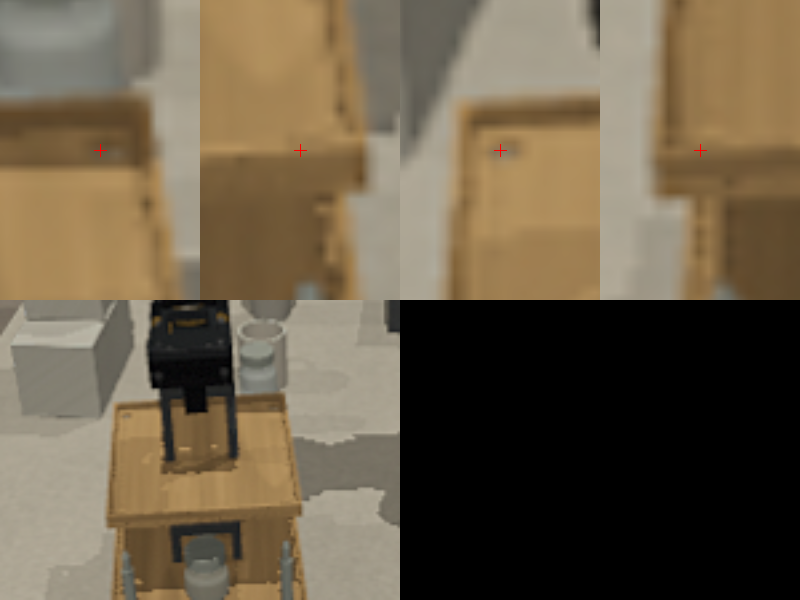

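```bash
python3 - <<'E'
from h import *
for tag,z0 in(('s2',.2102),('s8',.1597)):
    c=dict(np.load(f'pics/{tag}.npz'));P=cloud(c);hsv=cv2.cvtColor(c['frame'],cv2.COLOR_RGB2HSV)
    m=(P[...,2]>z0-.002)&(P[...,2]<z0+.02)&(hsv[...,1]>70)&(hsv[...,0]<25)&(abs(P[...,0]-.64)<.2)&(abs(P[...,1])<.2)
    m=cv2.morphologyEx(m.astype(np.uint8),cv2.MORPH_OPEN,np.ones((2,2)))>0
    q=P[m&(P[...,2]<z0+.012)];print(tag,rect(P,m),m.sum(),np.linalg.lstsq(np.c_[q[:,:2]-[.645,.003],np.ones(len(q))],q[:,2],rcond=None)[0].round(4))
    # x extent along tray x, using back half rows
    a=np.radians(11.1);R=np.array([[np.cos(a),np.sin(a)],[-np.sin(a),np.cos(a)]])
    l=(P[m][:,:2]-[.6455,.0035])@R.T*1000
    for lo in range(-100,100,40):
        s=l[(l[:,1]>lo)&(l[:,1]<lo+40),0]; print(lo,np.percentile(s,[.5,99.5]).round(1),end=' ')
    print('y',np.percentile(l[:,1],[.3,99.7]).round(1))
s=read_state();print(s['position'],s['time_s'])
E
```

```text
s2 (array([ 662.3, -192.3]), array([248.7, 627. ]), 12.93) 3306 [-0.048   0.3356  0.2044]
-100 [-102.6   91.2] -60 [-102.3   92.3] -20 [-101.8   93. ] 20 [-102.6   93.2] 60 [-102.2   92.7] y [nan nan]
s8 (array([ 670. , -132.2]), array([227.4, 493.7]), 10.5) 3002 [0.0327 0.1737 0.1604]
-100 [-93.6  86.5] -60 [-93.7  89.3] -20 [-93.2  85.7] 20 [-93.7  84.8] 60 [-94.2  85.4] y [nan nan]
[0.64444659 0.00443308 0.24992172] 25.3
```

Call:
{"api": "play_rows", "payload": {
  "commands": [
    [[0.0008,-0.0008,-0.01],[0,0,0]],
    [[0.0008,-0.0008,-0.02],[0,0,0]],
    [[0.0008,-0.0008,-0.028],[0,0,0]],
    [[0.0008,-0.0008,-0.034],[0,0,0]],
    [[0.0008,-0.0008,-0.036],[0,0,0]],
    [[0.0008,-0.0008,-0.036],[0,0,0]]
  ]
}}

```text
time_s: 26.05
position: [0.6463, 0.0024, 0.214]
tcp_rot: [[-0.192, 0.0, -0.981], [0.981, -0.0, -0.192], [-0.0, -1.0, -0.0]]
force: [-0.8, 0.1, -3.4]
opening: 0.156
```

```bash
python3 m8.py 9
```

```text
[0.64625324 0.00237613 0.21398829] [-0.1919  0.9814 -0.    ] [-0.79  0.14 -3.37] [ 0.111 -0.163  0.024]
```

View pics/holes9.png

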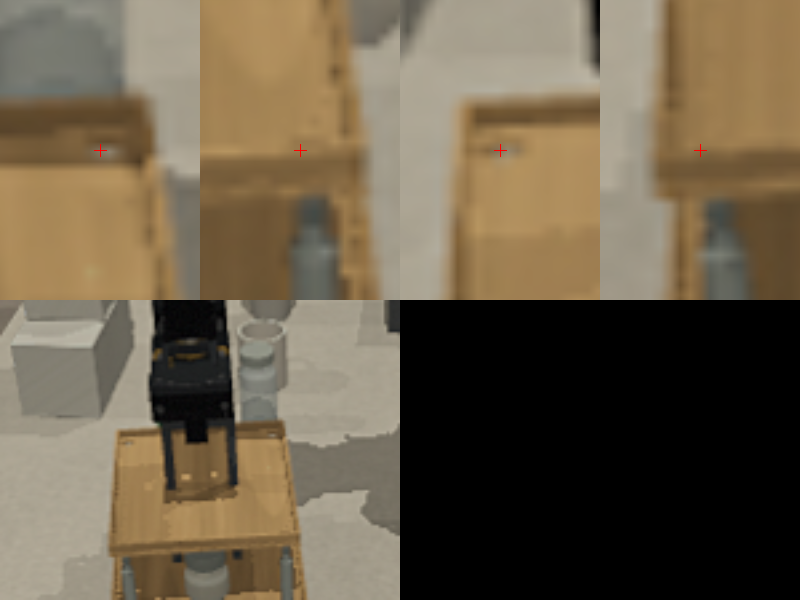

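Call:
{"api": "play_rows", "payload": {
  "commands": [
    [[-0.0007,0.001,-0.003],[0,0,0]],
    [[-0.0007,0.001,-0.006],[0,0,0]],
    [[-0.0007,0.001,-0.009],[0,0,0]],
    [[-0.0007,0.001,-0.012],[0,0,0]],
    [[-0.0007,0.001,-0.012],[0,0,0]],
    [[-0.0007,0.001,-0.012],[0,0,0]]
  ]
}}

```text
time_s: 26.85
position: [0.6456, 0.0034, 0.2021]
tcp_rot: [[-0.192, 0.0, -0.981], [0.981, -0.0, -0.192], [-0.0, -1.0, -0.0]]
force: [-0.6, 0.6, -3.1]
opening: 0.153
```

```bash
python3 m8.py 10
```

```text
[0.64559878 0.00342266 0.20208278] [-1.920e-01  9.814e-01 -1.000e-04] [-0.61  0.55 -3.1 ] [ 0.1   -0.101  0.014]
```

View pics/holes10.png

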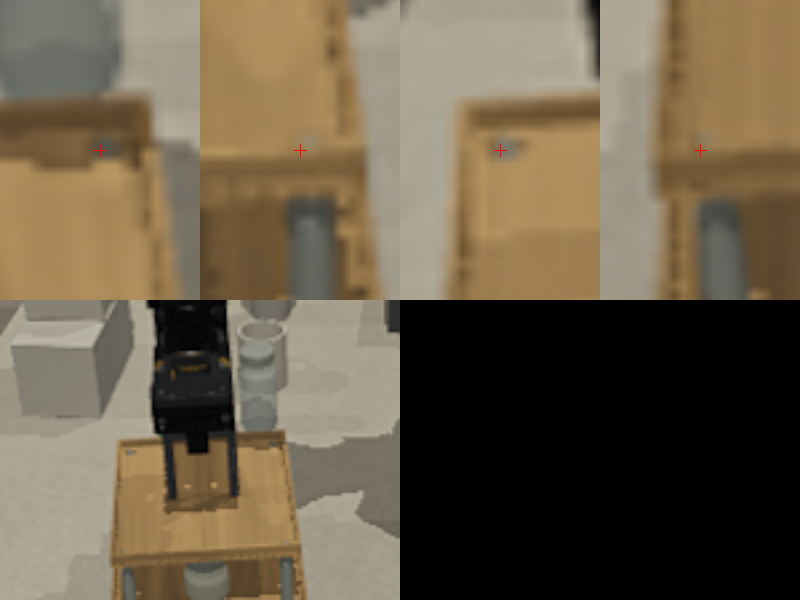

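Tips show in all four holes with no contact force. I'll go on down to the upper shoulder.

Call:
{"api": "play_rows", "payload": {
  "commands": [
    [[0,0,-0.002],[0,0,0]],
    [[0,0,-0.004],[0,0,0]],
    [[0,0,-0.006],[0,0,0]],
    [[0,0,-0.008],[0,0,0]],
    [[0,0,-0.01],[0,0,0]],
    [[0,0,-0.0115],[0,0,0]],
    [[0,0,-0.0115],[0,0,0]]
  ]
}}

```text
time_s: 27.78
position: [0.6454, 0.0035, 0.1904]
tcp_rot: [[-0.192, -0.0, -0.981], [0.981, 0.0, -0.192], [0.0, -1.0, 0.0]]
force: [-0.5, -0.0, -4.7]
opening: 0.155
```

Call:
{"api": "play_rows", "payload": {
  "commands": [
    [[0,0,-0.001],[0,0,0]],
    [[0,0,-0.002],[0,0,0]],
    [[0,0,-0.0025],[0,0,0]],
    [[0,0,-0.0025],[0,0,0]]
  ]
}}

```text
time_s: 28.28
position: [0.6455, 0.0034, 0.1884]
tcp_rot: [[-0.192, 0.0, -0.981], [0.981, -0.0, -0.192], [-0.0, -1.0, -0.0]]
force: [-0.8, 0.1, -0.9]
opening: 0.154
```

Call:
{"api": "play_rows", "payload": {
  "commands": [
    [[0,0,-0.0005],[0,0,0]],
    [[0,0,-0.0005],[0,0,0]]
  ]
}}

```text
time_s: 28.52
position: [0.6455, 0.0034, 0.1883]
tcp_rot: [[-0.192, 0.001, -0.981], [0.981, -0.0, -0.192], [-0.0, -1.0, -0.001]]
force: [-1.0, -0.4, 2.8]
opening: 0.158
```

Call:
{"api": "play_rows", "payload": {
  "commands": [
    [[0,0,0],[0,0,0]],
    [[0,0,0],[0,0,0]],
    [[0,0,0],[0,0,0]],
    [[0,0,0],[0,0,0]],
    [[0,0,0.02],[0,0,0]],
    [[0,0,0.05],[0,0,-0.1]],
    [[0,0.05,0.09],[0,0,-0.27]],
    [[0,0.1,0.09],[0,0,-0.44]],
    [[0,0.15,0.09],[0,0,-0.61]],
    [[0,0.2,0.09],[0,0,-0.78]]
  ],
  "gripper": 0.068
}}

```text
time_s: 29.78
position: [0.6454, 0.2049, 0.2777]
tcp_rot: [[0.559, 0.001, -0.829], [0.829, 0.0, 0.559], [0.0, -1.0, -0.0]]
force: [0.3, 0.7, 0.1]
opening: 0.782
```

Call:
{"api": "play_rows", "payload": {
  "commands": [
    [[0,0.04,0],[0,0,-0.17]],
    [[-0.004,0.08,0],[0,0,-0.34]],
    [[-0.007,0.11,0],[0,0,-0.51]],
    [[-0.007,0.123,0],[0,0,-0.68]],
    [[-0.007,0.123,0],[0,0,-0.79]],
    [[-0.007,0.123,0],[0,0,-0.79]],
    [[-0.007,0.123,0],[0,0,-0.79]]
  ]
}}

```text
time_s: 30.65
position: [0.6385, 0.3262, 0.2774]
tcp_rot: [[0.981, -0.0, -0.194], [0.194, -0.0, 0.981], [-0.0, -1.0, -0.0]]
force: [0.1, 0.2, 0.3]
opening: 0.781
```

```bash
cat > m11.py <<'E'
from h import *
import sys
st=read_state();print(st['position'],st['tcp_rot'].round(4)[:,0],st['opening'])
a=np.radians(11.1);R=np.array([[np.cos(a),np.sin(a)],[-np.sin(a),np.cos(a)]])
for n in('side','top'):
    c=snap(n,n+sys.argv[1]);P=cloud(c);hsv=cv2.cvtColor(c['frame'],cv2.COLOR_RGB2HSV);z=P[...,2]
    wood=(hsv[...,1]>70)&(hsv[...,0]<25)
    L=(P[...,:2]-[.6455,.0035])@R.T
    m=wood&(z>.09)&(z<.12)&(abs(L[...,0])<.1)&(abs(L[...,1])<.12)
    if m.sum()>300:
        print(n,'tray_up',rect(P,m),m.sum())
        i=m&(abs(L[...,0])<.075)&(abs(L[...,1])<.09); q=np.c_[L[i],np.ones(i.sum())]
        print(' plate plane',np.linalg.lstsq(q,P[i][:,2],rcond=None)[0].round(4))
    for j,(x,y,h) in dict(tallA=(.638,.3265,.110),tallB=(.633,-.3257,.110),onA=(.635,.0575,.214),onB=(.656,-.05,.214)).items():
        k=(abs(z-h)<.006)&(np.hypot(P[...,0]-x,P[...,1]-y)<.05)&(hsv[...,1]<60)&(hsv[...,2]>70)
        if k.sum()>20: print(n,j,P[k].mean(0).round(4),k.sum())
E
python3 m11.py 11
```

```text
[0.63847956 0.32620682 0.27743392] [ 9.810e-01  1.941e-01 -2.000e-04] 0.7808811797107815
side tray_up (array([643.4,   5.1]), array([183.6, 213.8]), 11.59) 1631
 plate plane [ 1.00e-04 -1.90e-03  1.06e-01]
side tallA [0.6361 0.3311 0.1106] 247
side tallB [ 0.634  -0.3195  0.1114] 91
top tray_up (array([644.4,   1.7]), array([182.6, 208.9]), 11.25) 5465
 plate plane [ 0.0009 -0.0008  0.1036]
top tallA [0.6378 0.3278 0.1095] 208
top tallB [ 0.6338 -0.3252  0.1097] 211
```

tray_up is home and level (plate top at z≈0.104, yaw 11.3°). Now the first tall jar.

Call:
{"api": "play_rows", "payload": {
  "commands": [
    [[0,0.001,-0.04],[0,0,0]],
    [[0,0.001,-0.08],[0,0,0]],
    [[0,0.001,-0.12],[0,0,0]],
    [[0,0.001,-0.16],[0,0,0]],
    [[0,0.001,-0.185],[0,0,0]],
    [[0,0.001,-0.199],[0,0,0]],
    [[0,0.001,-0.199],[0,0,0]]
  ],
  "gripper": 0.07
}}

```text
time_s: 31.62
position: [0.6381, 0.3271, 0.0777]
tcp_rot: [[0.981, -0.002, -0.193], [0.193, -0.001, 0.981], [-0.002, -1.0, -0.0]]
force: [0.3, -0.1, -0.4]
opening: 0.806
```

Call:
{"api": "play_rows", "payload": {
  "commands": [
    [[0,0,0],[0,0,0]],
    [[0,0,0],[0,0,0]],
    [[0,0,0],[0,0,0]],
    [[0,0,0],[0,0,0]],
    [[0,0,0],[0,0,0]]
  ],
  "gripper": 0.035
}}

```text
time_s: 32.25
position: [0.6386, 0.3276, 0.0796]
tcp_rot: [[0.981, 0.001, -0.193], [0.193, 0.0, 0.981], [0.001, -1.0, 0.0]]
force: [-2.1, 0.9, 5.8]
opening: 0.544
```

Call:
{"api": "play_rows", "payload": {
  "commands": [
    [[0,0,0.02],[0,0,0]],
    [[0,0,0.06],[0,0,0]],
    [[0,0,0.11],[0,0,0]],
    [[0,0,0.16],[0,0,0]],
    [[0,-0.03,0.18],[0,0,0]],
    [[0,-0.08,0.18],[0,0,0]],
    [[-0.002,-0.13,0.18],[0,0,0]],
    [[-0.003,-0.18,0.18],[0,0,0]],
    [[-0.0037,-0.23,0.18],[0,0,0]],
    [[-0.0037,-0.255,0.18],[0,0,0]]
  ]
}}

```text
time_s: 33.5
position: [0.6346, 0.0696, 0.2592]
tcp_rot: [[0.982, 0.0, -0.19], [0.19, -0.001, 0.982], [0.0, -1.0, -0.001]]
force: [-0.6, 0.8, -1.5]
opening: 0.542
```

Call:
{"api": "play_rows", "payload": {
  "commands": [
    [[0,-0.0151,0],[0,0,0]],
    [[0,-0.0151,0],[0,0,0]],
    [[0,-0.0151,-0.02],[0,0,0]],
    [[0,-0.0151,-0.04],[0,0,0]],
    [[0,-0.0151,-0.056],[0,0,0]],
    [[0,-0.0151,-0.066],[0,0,0]],
    [[0,-0.0151,-0.071],[0,0,0]],
    [[0,-0.0151,-0.073],[0,0,0]],
    [[0,-0.0151,-0.073],[0,0,0]]
  ]
}}

```text
time_s: 34.62
position: [0.6351, 0.0573, 0.1859]
tcp_rot: [[0.981, 0.001, -0.193], [0.193, -0.0, 0.981], [0.001, -1.0, -0.0]]
force: [0.2, -0.3, -1.2]
opening: 0.541
```

Call:
{"api": "play_rows", "payload": {
  "commands": [
    [[0,0,-0.0007],[0,0,0]],
    [[0,0,-0.0014],[0,0,0]],
    [[0,0,-0.0021],[0,0,0]],
    [[0,0,-0.0021],[0,0,0]]
  ]
}}

```text
time_s: 35.12
position: [0.6349, 0.0573, 0.1837]
tcp_rot: [[0.981, 0.0, -0.193], [0.193, -0.0, 0.981], [0.0, -1.0, -0.0]]
force: [-0.1, -1.5, -1.0]
opening: 0.542
```

Call:
{"api": "play_rows", "payload": {
  "commands": [
    [[0,0,-0.0005],[0,0,0]],
    [[0,0,-0.001],[0,0,0]],
    [[0,0,-0.001],[0,0,0]]
  ]
}}

```text
time_s: 35.5
position: [0.6349, 0.0573, 0.1835]
tcp_rot: [[0.981, 0.001, -0.193], [0.193, -0.0, 0.981], [0.001, -1.0, -0.0]]
force: [-2.2, -0.5, 4.3]
opening: 0.544
```

Call:
{"api": "play_rows", "payload": {
  "commands": [
    [[0,0,0],[0,0,0]],
    [[0,0,0],[0,0,0]],
    [[0,0,0],[0,0,0]],
    [[0,0,0.02],[0,0,0]],
    [[0,0,0.06],[0,0,0]],
    [[0,0,0.09],[0,0,0]],
    [[0,-0.05,0.09],[0,0,0]],
    [[0,-0.11,0.09],[0,0,0]],
    [[0,-0.17,0.09],[0,0,0]],
    [[0,-0.23,0.09],[0,0,0]]
  ],
  "gripper": 0.07
}}

```text
time_s: 36.75
position: [0.6347, -0.1744, 0.2723]
tcp_rot: [[0.981, 0.0, -0.193], [0.193, 0.0, 0.981], [0.0, -1.0, -0.0]]
force: [1.0, -0.1, -0.2]
opening: 0.804
```

Call:
{"api": "play_rows", "payload": {
  "commands": [
    [[0,-0.06,0],[0,0,0]],
    [[0,-0.12,0],[0,0,0]],
    [[0,-0.1523,0],[0,0,0]],
    [[0,-0.1523,-0.04],[0,0,0]],
    [[0,-0.1523,-0.08],[0,0,0]],
    [[0,-0.1523,-0.12],[0,0,0]],
    [[0,-0.1523,-0.16],[0,0,0]],
    [[0,-0.1523,-0.182],[0,0,0]],
    [[0,-0.1523,-0.193],[0,0,0]],
    [[0,-0.1523,-0.193],[0,0,0]]
  ]
}}

```text
time_s: 38.0
position: [0.635, -0.3251, 0.0794]
tcp_rot: [[0.981, 0.0, -0.193], [0.193, -0.0, 0.981], [0.0, -1.0, -0.0]]
force: [-0.4, -1.4, -0.1]
opening: 0.809
```

Call:
{"api": "play_rows", "payload": {
  "commands": [
    [[0,0,0],[0,0,0]],
    [[0,0,0],[0,0,0]],
    [[0,0,0],[0,0,0]],
    [[0,0,0],[0,0,0]],
    [[0,0,0],[0,0,0]]
  ],
  "gripper": 0.035
}}

```text
time_s: 38.62
position: [0.635, -0.3253, 0.0804]
tcp_rot: [[0.981, 0.001, -0.193], [0.193, -0.001, 0.981], [0.001, -1.0, -0.001]]
force: [-2.5, -0.7, 5.9]
opening: 0.546
```

```bash
python3 m11.py 12
```

```text
[ 0.63499667 -0.32534926  0.08043625] [9.812e-01 1.928e-01 6.000e-04] 0.545897695840299
side tray_up (array([643.7,   4. ]), array([183.7, 215.7]), 11.7) 2303
 plate plane [ 0.0009 -0.0012  0.1061]
side tallB [ 0.6365 -0.3193  0.1116] 86
side onA [0.6329 0.063  0.2149] 162
top tray_up (array([644.5,   1.6]), array([182.8, 209.2]), 11.31) 5008
 plate plane [-0.001  -0.0005  0.1036]
top onA [0.6328 0.0567 0.2134] 274
```

The first tall jar stands upright (lid z≈0.2134), and the second is gripped at 47.5 mm.

Call:
{"api": "play_rows", "payload": {
  "commands": [
    [[0,0,0.02],[0,0,0]],
    [[0,0,0.06],[0,0,0]],
    [[0,0,0.11],[0,0,0]],
    [[0,0,0.16],[0,0,0]],
    [[0.002,0.03,0.18],[0,0,0]],
    [[0.006,0.08,0.18],[0,0,0]],
    [[0.01,0.13,0.18],[0,0,0]],
    [[0.014,0.18,0.18],[0,0,0]],
    [[0.018,0.23,0.18],[0,0,0]],
    [[0.0211,0.26,0.18],[0,0,0]]
  ]
}}

```text
time_s: 39.98
position: [0.6543, -0.0601, 0.2585]
tcp_rot: [[0.981, -0.003, -0.196], [0.196, 0.002, 0.981], [-0.003, -1.0, 0.003]]
force: [-0.1, -0.9, -2.0]
opening: 0.542
```

Call:
{"api": "play_rows", "payload": {
  "commands": [
    [[0,0.0148,0],[0,0,0]],
    [[0,0.0148,0],[0,0,0]],
    [[0,0.0148,-0.02],[0,0,0]],
    [[0,0.0148,-0.04],[0,0,0]],
    [[0,0.0148,-0.056],[0,0,0]],
    [[0,0.0148,-0.066],[0,0,0]],
    [[0,0.0148,-0.071],[0,0,0]],
    [[0,0.0148,-0.074],[0,0,0]],
    [[0,0.0148,-0.074],[0,0,0]]
  ]
}}

```text
time_s: 41.1
position: [0.6561, -0.0502, 0.1857]
tcp_rot: [[0.981, 0.0, -0.193], [0.193, -0.0, 0.981], [0.0, -1.0, -0.0]]
force: [-0.2, 0.0, -1.5]
opening: 0.547
```

Call:
{"api": "play_rows", "payload": {
  "commands": [
    [[0,0,-0.0005],[0,0,0]],
    [[0,0,-0.001],[0,0,0]],
    [[0,0,-0.001],[0,0,0]]
  ]
}}

```text
time_s: 41.48
position: [0.6559, -0.0501, 0.1846]
tcp_rot: [[0.981, 0.0, -0.193], [0.193, -0.0, 0.981], [0.0, -1.0, -0.0]]
force: [0.2, -0.1, -1.3]
opening: 0.544
```

Call:
{"api": "play_rows", "payload": {
  "commands": [
    [[0,0,-0.0005],[0,0,0]],
    [[0,0,-0.001],[0,0,0]],
    [[0,0,-0.001],[0,0,0]]
  ]
}}

```text
time_s: 41.85
position: [0.656, -0.0502, 0.1843]
tcp_rot: [[0.981, 0.001, -0.193], [0.193, -0.0, 0.981], [0.001, -1.0, -0.0]]
force: [-2.4, 0.1, 3.8]
opening: 0.541
```

Contact. I'll release, rise, retreat and check.

Call:
{"api": "play_rows", "payload": {
  "commands": [
    [[0,0,0],[0,0,0]],
    [[0,0,0],[0,0,0]],
    [[0,0,0],[0,0,0]],
    [[0,0,0.02],[0,0,0]],
    [[0,0,0.06],[0,0,0]],
    [[0,0,0.1],[0,0,0]],
    [[0,-0.05,0.11],[0,0,0]],
    [[0,-0.11,0.11],[0,0,0]],
    [[0,-0.17,0.11],[0,0,0]],
    [[-0.02,-0.22,0.11],[0,0,0]]
  ],
  "gripper": 0.07
}}

```text
time_s: 43.1
position: [0.6364, -0.2726, 0.2929]
tcp_rot: [[0.981, 0.001, -0.193], [0.193, -0.001, 0.981], [0.001, -1.0, -0.001]]
force: [0.7, -0.1, -0.2]
opening: 0.802
```

Call:
{"api": "play_rows", "payload": {
  "commands": [
    [[-0.03,-0.04,0],[0,0,0]],
    [[-0.06,-0.09,0],[0,0,0]],
    [[-0.09,-0.14,0],[0,0,0]],
    [[-0.1,-0.15,0],[0,0,0]],
    [[-0.1,-0.15,0],[0,0,0]],
    [[-0.1,-0.15,0],[0,0,0]]
  ]
}}

```text
time_s: 43.85
position: [0.5368, -0.4186, 0.2933]
tcp_rot: [[0.981, 0.0, -0.194], [0.194, 0.001, 0.981], [0.001, -1.0, 0.001]]
force: [-0.4, -0.5, 0.1]
opening: 0.803
```

```bash
python3 m11.py 13; python3 - <<'E'
from h import *
c=dict(np.load('pics/top13.npz'));P=cloud(c);z=P[...,2]
for n,(x,y,h) in dict(cup=(.622,.2357,.06),mug=(.644,-.4365,.08),tamper=(.6324,.4389,.088),green=(.7289,-.2464,.056)).items():
    m=(abs(z-h)<.006)&(np.hypot(P[...,0]-x,P[...,1]-y)<.045);print(n,P[m].mean(0).round(4),m.sum())
s=dict(np.load('pics/side13.npz'))
o=np.hstack([cv2.resize(c['frame'][60:285,100:400],(400,600))*0+cv2.copyMakeBorder(cv2.resize(c['frame'][60:285,100:400],(400,300)),150,150,0,0,cv2.BORDER_CONSTANT),cv2.resize(s['frame'][80:320,150:310],(400,600))])
cv2.imwrite('pics/final.png',o[:,:,::-1])
E
```

```text
[ 0.53680117 -0.41857767  0.29333169] [9.809e-01 1.943e-01 5.000e-04] 0.8025752238673219
side tray_up (array([643.8,   3.8]), array([183.9, 214.9]), 11.29) 2298
 plate plane [-0.0007 -0.0006  0.106 ]
side onA [0.6331 0.063  0.2149] 162
side onB [ 0.6553 -0.0446  0.2149] 141
top tray_up (array([644.4,   1.8]), array([183. , 208.9]), 11.44) 4585
 plate plane [-0.0014 -0.001   0.1036]
top onA [0.6332 0.0567 0.2135] 268
top onB [ 0.6545 -0.0509  0.2135] 265
cup [0.6232 0.2369 0.0588] 127
mug [ 0.643  -0.4339  0.079 ] 128
tamper [0.6322 0.4374 0.0875] 123
green [ 0.7286 -0.2459  0.0555] 181
```

View pics/final.png

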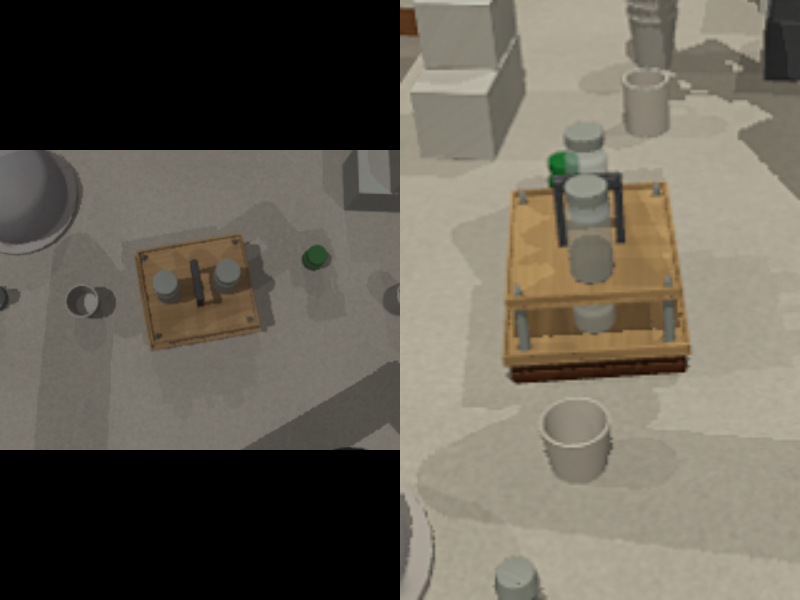

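The final view shows both tiers home, both tall jars upright on top and a squat jar visible below. The cup, mug, tamper and green jar have not moved.

```bash
python3 -c "
from rig import *
print(hand_in())"
```

```text
the job is handed in; nothing more can be done
None
```

The two-tier display is set up and handed in after about 44 s of robot time. I found two squat and two tall jars in the scene and placed all four in the order asked.

| Item | Last check | Expected |
|---|---|---|
| Larger tray (low handle) | underside about 30 mm, level | home at 30 mm |
| Squat jars | lids at 91.5 mm, checked before the upper tray went on | 92 mm |
| Smaller tray (high handle) | plate top 103.6 mm, level | 104 mm |
| Tall jars | lids at 213.5 mm, upright inside the rim | 214 mm |

- **Jars:** they were gripped at the fixed 30 N, and touchdown forces stayed under 5 N.
- **Bystanders:** the cup, mug, tamper and green look-alike had moved less than 3 mm, which is within measurement noise. Neither tray had been knocked aside when I measured it.
- **Disagreements:** the camera and robot differed by about 1–2 mm in x, and I corrected for that when lowering the trays. The side camera read y about 5 mm higher than the top camera, and I went by the top camera.
- **Not checked:** after the upper tray went on, the squat jars were no longer measured, and only one of them is visible in the last picture.

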